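# Put the sign-up supplies back in the stall caddy

## Task

Tidy the prize-draw stall's sign-up supplies into the grey caddy, each upright and fully down in the block made for it: the capped sanitiser flask in the large round recess, the glue stick in the small round one, the stamp in the oblong one, and the full tape roll flat over the spindle. The empty flask without a cap and the bare cardboard tape core are rubbish for later: leave them standing where they are on the table.

Things in the scene. Friction and masses are not known exactly. Their poses are not given: they have to be found in the camera images.
- sanitiser_mid (a point): The sanitiser flask that still has its cap: round white flask with a blue band, 48 mm diameter and straight-sided up to 62 mm, then a shoulder and a grey flip cap 29 mm across; 96 mm tall in all, standing upright on the table. About 110 g. Point: on its axis, half-way up, 48 mm above its foot; z is its upward axis.
- spent_flask_mid (a point): Look-alike, stays on the table: the same flask, empty and without its cap, so that the bare narrow neck (19 mm across, dark mouth) shows on top; 48 mm diameter, 84 mm tall, upright. Point: on its axis, 42 mm above its foot.
- glue_stick_mid (a point): Capped glue stick standing upright on the table: cylinder 28 mm diameter, 98 mm tall, white barrel with a green band, grey cap. About 50 g. Point: on its axis, half-way up, 49 mm above its foot; z is its upward axis.
- stamp_mid (a point): Self-inking hand stamp standing on its foot on the table: black oblong plastic case 54 mm long (its x axis) by 36 mm wide (its y axis), 84 mm tall, the hood with flat sides from 36 to 80 mm, a paper card on top. About 120 g. Point: on its upright axis, half-way up, 42 mm above its foot.
- tape_mid (a point): Full roll of amber adhesive tape lying flat on the table: ring of 58 mm outer diameter, hole 26 mm, 24 mm high. About 60 g. Point: centre of the hole, half-way up, 12 mm above the table; z is the ring's axis, up. All loose things here stand at least 95 mm apart, centre to centre.
- bare_core_mid (a point): Look-alike, stays on the table: an empty cardboard tape core lying flat, a thin ring of 33 mm outer diameter, hole 26 mm, 24 mm high. Point: centre of the hole, 12 mm above the table.
- wide_well: The block with the large round recess (66 mm diameter, 18 mm deep, at its centre), for the sanitiser flask: light-wood insert of the grey caddy, 102 mm square, 26 mm high, fixed; its top is 31 mm above the table, flush with the other three (they fill the caddy two by two in any order). Origin: centre of its underside, 5 mm above the table; x, y along its sides, z up. Recess floor 8 mm above the origin.
- narrow_well: The block with the small round recess (44 mm diameter, 18 mm deep, at its centre), for the glue stick: light-wood insert of the grey caddy, 102 mm square, 26 mm high, fixed; its top is 31 mm above the table, flush with the other three (they fill the caddy two by two in any order). Origin: centre of its underside, 5 mm above the table; x, y along its sides, z up. Recess floor 8 mm above the origin.
- oblong_well: The block with the oblong recess (70 mm along its x axis, 52 mm along its y axis, 18 mm deep, at its centre), for the stamp, which fits only lengthwise: light-wood insert of the grey caddy, 102 mm square, 26 mm high, fixed; its top is 31 mm above the table, flush with the other three (they fill the caddy two by two in any order). Origin: centre of its underside, 5 mm above the table; x, y along its sides, z up. Recess floor 8 mm above the origin.
- spindle: The block with a flat top, 26 mm above the origin, and a thin upright steel spindle (9 mm diameter, 20 mm high) at its centre, for the tape roll: light-wood insert of the grey caddy, 102 mm square, 26 mm high, fixed; its top is 31 mm above the table, flush with the other three (they fill the caddy two by two in any order). Origin: centre of its underside, 5 mm above the table; x, y along its sides, z up. 
There are look-alikes about, which are no part of the job. Leave any yellow look-alike of the part that bears tape_mid alone.

How it is judged:
At the end, for the whole second after the job is handed in: Flask, glue stick and stamp stand in their recesses and the tape lies over the spindle: centred within 13 to 15 mm, at seated height within 5 mm, upright within 0.12 rad, at rest. Capless flask and bare core within 30 mm of their start, upright within 0.15 rad (horizontal distance between sanitiser_mid and wide_well below 0.014 m and z of sanitiser_mid in the frame of wide_well between 0.051 and 0.061 m and angle between each of sanitiser_mid, glue_stick_mid, stamp_mid, tape_mid's own z axis and vertical below 0.12 rad and horizontal distance between glue_stick_mid and narrow_well below 0.013 m and z of glue_stick_mid in the frame of narrow_well between 0.052 and 0.062 m and horizontal distance between stamp_mid and oblong_well below 0.015 m and z of stamp_mid in the frame of oblong_well between 0.045 and 0.055 m and horizontal distance between tape_mid and spindle below 0.014 m and z of tape_mid in the frame of spindle between 0.033 and 0.043 m and distance of each of spent_flask_mid, bare_core_mid from where it was at the start of the episode below 0.03 m and angle between each of spent_flask_mid, bare_core_mid's own z axis and vertical below 0.15 rad and linear speed of each of sanitiser, glue_stick, stamp, tape below 0.02 m/s); the robot touches nothing.
It also fails if it takes over 106 s, if anything falls off the work surface, if the arm or the gripper's body presses on something with over 40 N, if the wrist force passes 120 N, or if a joint passes its speed limit or range.

## Robot

A 7-joint arm with a two-finger parallel gripper is mounted at the origin on the work surface. World frame = base frame: x ahead of the robot, y to its left, z up, the work surface at z = 0. Lengths are in m, angles in rad, forces in N, time in s.
With the tool pointing down it reaches from about 0.4 to 0.875 m from the base axis. Payload 19.3 kg.
Tool frame: the origin (TCP) lies midway between the tips of the shut fingers; the grasp point (between the pads) lies 19 mm behind it (bot.pinch_z is the distance from the TCP to the grasp point, in m); z points along the fingers, y is the line along which they close (so a half turn about z gives the same grasp; the last joint's range is limited). The gripper opens to 85 mm and grips with 20 to 120 N. Pads are 22 mm wide; open, the fingers measure 114 mm over their backs; the gripper's body (76 mm by 85 mm) begins 54 mm behind the grasp point. The pads swing forward as they close: fully open they stand 13 mm farther back than shut.
Start: joints at [-1.22, 0.521, -0.036, 1.599, 0.021, 1.021, -0.113], TCP at [0.255, 0.57, 0.205] pointing down, gripper open.
Joint ranges: [-2.91, 2.91], [-0.3, 2.13], [-1.5, 1.42], [0.17, 2.43], [-1.26, 4.41], [0.16, 1.93], [-2.52, 2.52]. Speed limits (rad/s): [1.89, 1.89, 2.39, 2.39, 3.01, 3.01, 3.01].

## Interface

Orientations are given as [roll, pitch, yaw] about the fixed x, y, z axes, in that order (R = Rz(yaw) Ry(pitch) Rx(roll)).
In Python, from workcell import observe, viewer, bot gives the robot as it stands. The module is installed in compiled form; this text tells all that it offers.
- The arm moves only by the tool play_rows, never from a script. Its argument "motion" is a list of rows, each a list of 7 numbers: the shift along the tool's x, y, z in cm, then the turn, a rotation vector about the tool's x, y, z in rad, then the opening, from -1 (shut) to 1 (fully open), so that 0 is half open. A call has exactly 5 rows; each row is the pose to reach, as a shift and turn from the pose commanded when the call began, along the tool's axes at that moment; what a row does not reach only later rows make up. A row lasts 1/10 s, in which the tool goes at most 50 mm and 8.59 degrees, less where a joint would pass 70% of its speed; a pose out of reach is approached as far as the arm can. A call with a gripper value outside its range is refused whole. The fingers move at their own pace and stop on an object; "squeeze" is the grip in N (left out, the last holds). Time passes only in rows, so rows that repeat a pose let the fingers close, or fill a call up. It gives the time, the measured TCP pose, the force, the opening and the grip force at its end, in the units of the state.
- observe(): the state, without advancing time (a new reading comes with each control period).
- viewer.grab_frame(name): name is "scene" or "side" or "wrist"; returns (picture, depth): 480x640x3 uint8, red, green, blue; 480x640 float32, m along the optical axis (not along the pixel's ray), 0 where there is no reading.
- viewer.camera_info(name): a dict with "fx", "fy", "cx", "cy" (pixels), "R" (3x3) and "t" (3): a world point X has camera coordinates R X + t. Camera axes: x right, y down, z forward; pixel columns grow to the right and rows downward; lengths in m; the calibration is good to about 2 mm. A picture is of the moment at which its call begins: read the wrist's pose just before it. camera_info takes no time and is no camera call; for the wrist camera it gives the pose at the moment of the call.
- bot.job_done(): hands the job in; it is judged then, once.
The state is a dict: "clock": time; "qpos": joint angles; "qd": joint speeds; "joint_efforts": joint torques, N m; "position": TCP position; "tool_rot": TCP orientation; "force": force on the tool from outside, world axes, zero at the start; "moment": the same for the moment, N m; "grip_width": finger opening in m; "finger_force": force on a finger pad.
Only numpy, scipy, OpenCV 4.12 (cv2) and the standard library are available. Lean on these libraries where they do the work, as an engineer would, in place of code of your own. Each camera call takes 0.05 s, during which the arm holds its last target. There are 200 camera calls.

## Working session

There is one attempt and no reset: what is moved stays moved. The work goes in short steps, Python scripts to look and compute and a tool call to move; the robot and the scene stay as the last step left them, time stands still between calls to the robot, and variables do not carry over. Pictures are saved under pics/ and viewed, at most 14 in all, crops included, and the job is handed in when it is done.

Besides the shell and the picture viewer there is one more tool, called after "Call:" in YAML: its name, and indented under it one key for each argument. play_rows: Moves the arm, as the interface text tells. Its arguments: {"type":"object","properties":{"motion":{"type":"array"},"squeeze":{"type":"number"}},"required":["motion"]}

```bash
mkdir -p pics
python3 - <<'E'
from workcell import observe, viewer, bot
import cv2, numpy as np
print(observe()); print(bot.pinch_z)
for n in ("scene","side"):
    p,d=viewer.grab_frame(n); cv2.imwrite(f"pics/{n}0.png",p[:,:,::-1]); np.savez(f"{n}0.npz",p=p,d=d)
    print(n,viewer.camera_info(n))
E
```

```text
{'clock': 0.0, 'qpos': array([-1.22019933,  0.52203273, -0.036344  ,  1.59998108,  0.02121084,
        1.02110011, -0.11278766]), 'qd': array([-2.65995178e-04,  1.03096850e-03, -3.59758864e-05, -1.35052486e-04,
       -5.43015674e-04, -1.18520091e-04,  2.38924882e-03]), 'joint_efforts': array([ 1.20898803e-03, -9.27121854e+01,  1.98016070e+00, -3.69926012e+01,
        1.78187998e-02,  8.03386385e-03,  6.76762880e-06]), 'position': array([0.25518766, 0.57013754, 0.20402354]), 'tool_rot': array([-3.14045968e+00,  8.15098733e-05,  2.72081764e+00]), 'force': array([-0.09382453,  0.19359141, -0.836954  ]), 'moment': array([-0.0169388 , -0.03989844,  0.00775948]), 'finger_force': 0.0, 'grip_width': 0.08539727141543779}
0.0187
scene {'fx': 595.4994136944471, 'fy': 595.4994136944471, 'cx': 333.2079405646427, 'cy': 253.58682570229257, 'R': array([[ 0.58477807,  0.81115075,  0.00831078],
       [ 0.42511765, -0.2977198 , -0.8547736 ],
       [-0.69087597,  0.50338591, -0.51893451]]), 't': array([-0.31981208, -0.174459  ,  1.49187353])}
side {'fx': 524.9177078561975, 'fy': 524.9177078561975, 'cx': 320.70534005337095, 'cy': 235.0993702369832, 'R': array([[ 0.97828529, -0.20606282, -0.02227116],
       [-0.15104065, -0.63520422, -0.7574314 ],
       [ 0.14193172,  0.74434785, -0.65253481]]), 't': array([-0.52882935,  0.13503963,  1.09409675])}
```

View pics/scene0.png

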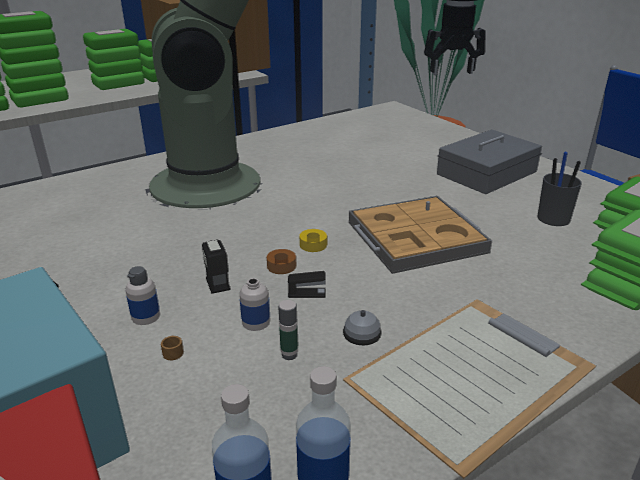

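View pics/side0.png

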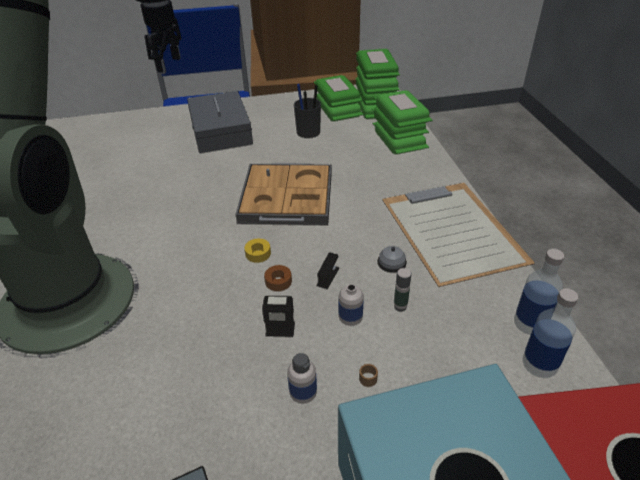

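The scene view shows the capped flask at (142,295), bare-neck flask (255,303), glue stick (288,330), stamp (216,265), amber tape (281,261), yellow look-alike (313,240) and core (172,347). In the caddy, the small round recess is at (383,217), the spindle at (428,206), the large round recess at (452,231) and the oblong at (407,238). The side view agrees: capped flask (302,378), glue (402,290), stamp (280,316), tape (278,277).

```bash
cat > h.py <<'E'
from workcell import observe, viewer, bot
import cv2, numpy as np
from scipy.spatial.transform import Rotation as Ro
def ray(c,uv,z):
    uv=np.atleast_2d(np.asarray(uv,float)); R,t=np.array(c["R"]),np.array(c["t"])
    d=np.c_[(uv[:,0]-c["cx"])/c["fx"],(uv[:,1]-c["cy"])/c["fy"],np.ones(len(uv))]@R
    o=-R.T@t
    return o+d*((z-o[2])/d[:,2])[:,None]
def cloud(c,d):
    v,u=np.mgrid[:480,:640]; R,t=np.array(c["R"]),np.array(c["t"])
    P=np.stack([(u-c["cx"])/c["fx"]*d,(v-c["cy"])/c["fy"]*d,d],-1)
    return (P-t)@R
E
python3 - <<'E'
from h import *
np.set_printoptions(precision=4,suppress=True)
pts={'cap':(.096,(138,271),(300,358)),'spent':(.084,(253,281),(351,288)),'glue':(.098,(288,307),(403,272)),'stamp':(.084,(213,245),(278,300)),
'tape':(.024,(281,255),(278,271)),'yel':(.024,(313,234),(258,244)),'core':(.024,(172,341),(369,368)),
'nar':(.031,(384,216),(263,198)),'spi':(.051,(428,203),(268,170)),'wide':(.031,(453,229),(308,174)),'obl':(.031,(407,240),(305,198))}
for k,(z,a,b) in pts.items():
    print(k,ray(viewer.camera_info('scene'),a,z)[0],ray(viewer.camera_info('side'),b,z)[0])
# clusters from depth in both views, top height slices
cl=[]
for n in('scene','side'):
    f=np.load(n+'0.npz');P=cloud(viewer.camera_info(n),f['d']);ok=(f['d']>0);cl.append(P[ok])
    print(n,'table z',np.median(P[ok][:,2][(abs(P[ok][:,2])<.02)]))
P=np.vstack(cl)
for k,(z,a,b) in pts.items():
    c=(ray(viewer.camera_info('scene'),a,z)[0]+ray(viewer.camera_info('side'),b,z)[0])/2
    for i,Q in enumerate(cl):
        q=Q[(np.hypot(*(Q[:,:2]-c[:2]).T)<.045)&(abs(Q[:,2]-z)<.006)]
        if len(q): print(k,i,len(q),(q.min(0)+q.max(0))[:2]/2,np.ptp(q,axis=0)[:2],np.median(q[:,2]))
# caddy rim: min-area rect of points at z .025-.05
q=P[(abs(P[:,2]-.03)<.006)&(P[:,0]<.75)&(P[:,1]>.05)]
print(observe()['clock'])
E
```

```text
cap [ 0.4455 -0.321   0.096 ] [ 0.4405 -0.3216  0.096 ]
spent [ 0.5628 -0.1738  0.084 ] [ 0.5632 -0.178   0.084 ]
glue [ 0.6725 -0.1747  0.098 ] [ 0.666  -0.1729  0.098 ]
stamp [ 0.42   -0.1756  0.084 ] [ 0.4247 -0.1769  0.084 ]
tape [ 0.4342 -0.0441  0.024 ] [ 0.4402 -0.0403  0.024 ]
yel [0.401  0.0535 0.024 ] [0.409  0.0553 0.024 ]
core [ 0.5573 -0.3194  0.024 ] [ 0.5611 -0.317   0.024 ]
nar [0.4335 0.2166 0.031 ] [0.4409 0.2151 0.031 ]
spi [0.4703 0.309  0.051 ] [0.467  0.3051 0.051 ]
wide [0.5604 0.297  0.031 ] [0.5688 0.2917 0.031 ]
obl [0.5399 0.1876 0.031 ] [0.5419 0.1906 0.031 ]
scene table z 0.0023150743874118815
side table z -0.0006656849056942871
cap 0 188 [ 0.4446 -0.3245] [0.0282 0.0312] 0.09643448368054955
cap 1 204 [ 0.44   -0.3255] [0.0264 0.0308] 0.09447410291861721
spent 0 114 [ 0.5656 -0.1751] [0.0212 0.0231] 0.08489433466743215
spent 1 81 [ 0.5627 -0.1763] [0.0208 0.0213] 0.08285680821084353
glue 0 225 [ 0.669  -0.1749] [0.0293 0.0263] 0.09947168613086275
glue 1 130 [ 0.6662 -0.1767] [0.0261 0.0265] 0.09726141721535062
stamp 0 331 [ 0.4265 -0.1767] [0.0571 0.0468]
[... 276 characters left out ...]
353
yel 1 321 [0.4046 0.0481] [0.0561 0.0639] 0.0225907180051902
core 0 220 [ 0.5608 -0.3218] [0.0352 0.0323] 0.023588900433714283
core 1 140 [ 0.5574 -0.3227] [0.0312 0.0345] 0.02189881749900702
nar 0 539 [0.4374 0.2159] [0.0871 0.0885] 0.03289800266720664
nar 1 490 [0.4372 0.216 ] [0.0883 0.0893] 0.029923707745256125
spi 0 19 [0.4688 0.3107] [0.0096 0.0113] 0.050171567030406455
spi 1 11 [0.4645 0.3089] [0.0059 0.0118] 0.048483323452798086
wide 0 425 [0.5644 0.2943] [0.0887 0.0888] 0.03273822874593957
wide 1 272 [0.5654 0.2939] [0.0883 0.0886] 0.029865761822107435
obl 0 448 [0.5402 0.1892] [0.0884 0.0883] 0.032608317607381025
obl 1 319 [0.5405 0.1896] [0.0889 0.088 ] 0.02976626258446966
0.1
```

Run:
```python
from h import *
np.set_printoptions(precision=4,suppress=True)
for n,zt,seeds,st in(('scene',.0327,dict(nar=(384,216),wide=(453,229),obl=(407,240)),(215,245)),('side',.0299,dict(nar=(263,198),wide=(308,174),obl=(305,198)),None)):
    f=np.load(n+'0.npz');c=viewer.camera_info(n);P=cloud(c,f['d'])
    m=((abs(P[...,2]-zt)<.003)&(abs(P[...,0]-.5)<.17)&(abs(P[...,1]-.25)<.17)).astype(np.uint8)
    inn=((P[...,2]<zt-.003)&(abs(P[...,0]-.5)<.17)&(abs(P[...,1]-.25)<.17)).astype(np.uint8)
    cs,h=cv2.findContours(m,cv2.RETR_CCOMP,cv2.CHAIN_APPROX_NONE)
    for k,s in seeds.items():
        best=[q for q in cs if 30<cv2.contourArea(q)<3000 and cv2.pointPolygonTest(q,(float(s[0]),float(s[1])),False)>0]
        for q in best:
            w=ray(c,q[:,0],.031)[:,:2]; r=cv2.minAreaRect((w*1000).astype(np.float32)); print(n,k,r)
    q=max(cs,key=cv2.contourArea); w=ray(c,q[:,0],.031)[:,:2]; print(n,'all',cv2.minAreaRect((w*1000).astype(np.float32)))
    # stamp top
    s=P[(np.hypot(P[...,0]-.424,P[...,1]+.1787)<.05)&(P[...,2]>.076)&(P[...,2]<.09)][:,:2]
    print(n,'stamp',cv2.minAreaRect((s*1000).astype(np.float32)))
f=np.load('scene0.npz')['p'];cv2.imwrite('pics/c1.png',np.hstack([cv2.resize(f[190:275,340:500],(640,340),interpolation=3)[:,:,::-1]]))
```

```text
scene nar ((440.9224853515625, 211.6404266357422), (43.37468719482422, 45.19660949707031), 25.446683883666992)
scene wide ((568.0057373046875, 285.6061096191406), (66.80272674560547, 66.61544799804688), 2.8594472408294678)
scene obl ((539.8794555664062, 185.06222534179688), (53.97332000732422, 74.22997283935547), 75.32365417480469)
scene all ((505.63494873046875, 248.19027709960938), (227.6031951904297, 227.41751098632812), 75.27974700927734)
scene stamp ((426.7947082519531, -177.25537109375), (36.15172576904297, 52.011634826660156), 75.4546890258789)
side nar ((438.2774658203125, 207.07257080078125), (45.485687255859375, 46.7196044921875), 49.57074737548828)
side wide ((565.7562255859375, 280.22259521484375), (68.21412658691406, 67.32198333740234), 47.92420959472656)
side obl ((538.5556640625, 180.34906005859375), (62.34059143066406, 76.29607391357422), 71.25469970703125)
side all ((502.0511779785156, 242.96499633789062), (230.39288330078125, 220.92578125), 75.19080352783203)
side stamp ((421.83062744140625, -178.71434020996094), (38.020503997802734, 52.649070739746094), 76.14024353027344)
```

View pics/c1.png

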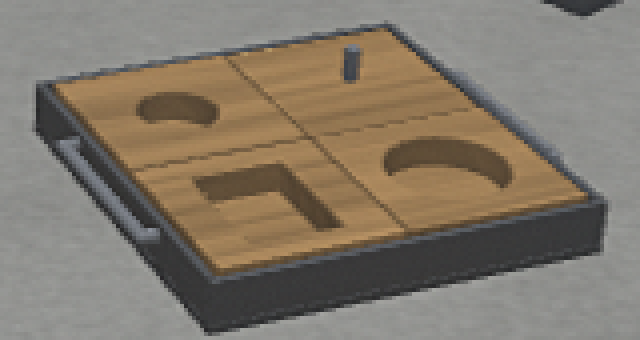

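The crop shows the small round recess at left (175,110), the spindle at top (352,62), the large round at right (448,160) and the oblong at bottom (268,195). The block grid is turned −14.7°, and the stamp's long side has the same heading, so one tool yaw (2.885) serves for everything.

Call:
play_rows:
  motion:
    - [-3.5, -1.9, -0.5, 0, 0, -0.033, 1]
    - [-7, -3.8, -1, 0, 0, -0.066, 1]
    - [-10.6, -5.8, -1.4, 0, 0, -0.1, 1]
    - [-14.2, -7.7, -1.8, 0, 0, -0.133, 1]
    - [-17.7, -9.6, -2.3, 0, 0, -0.164, 1]

```text
clock: 0.6
position: [0.3784, 0.4089, 0.2275]
tool_rot: [-3.141, -0.0, 2.886]
force: [0.2, 0.5, 0.0]
grip_width: 0.0855
finger_force: 0.0
```

```bash
cat > to.py <<'E'
# usage: to.py x y z [yaw]: shift (cm) and turn about tool z from the present pose
import sys
from h import *
s=observe(); R=Ro.from_euler('xyz',s['tool_rot'])
g=np.array([float(a) for a in sys.argv[1:4]])
print('pos',s['position'].round(4),'rot',s['tool_rot'].round(4),'t',round(s['clock'],2),'w',round(s['grip_width'],4),'q',s['qpos'].round(2))
print('cm',(R.inv().apply(g-s['position'])*100).round(2),'turn',(R.inv()*Ro.from_euler('xyz',[np.pi,0,2.885])).as_rotvec().round(4))
E
python3 to.py .48 .22 .27
```

```text
pos [0.3784 0.4089 0.2275] rot [-3.1410e+00 -1.0000e-04  2.8861e+00] t 0.6 w 0.0855 q [-0.9   0.39 -0.04  1.75  0.02  1.    0.37]
cm [-14.6  -15.71  -4.24] turn [-0.0006 -0.0001  0.0011]
```

Call:
play_rows:
  motion:
    - [-2.9, -3.1, -0.8, 0, 0, 0, 1]
    - [-5.8, -6.3, -1.7, 0, 0, 0, 1]
    - [-8.8, -9.4, -2.5, 0, 0, 0, 1]
    - [-11.7, -12.6, -3.4, 0, 0, 0, 1]
    - [-14.6, -15.7, -4.2, 0, 0, 0, 1]

```text
clock: 1.1
position: [0.4795, 0.2198, 0.27]
tool_rot: [-3.142, -0.0, 2.885]
force: [1.0, 0.4, -0.0]
grip_width: 0.0854
finger_force: 0.0
```

```bash
python3 - <<'E'
from h import *
c=viewer.camera_info('wrist');p,d=viewer.grab_frame('wrist');cv2.imwrite('pics/w1.png',p[:,:,::-1]);np.savez('w1.npz',p=p,d=d)
o=-np.array(c['R']).T@c['t'];print(o,c['R'],c['fx'],observe()['position'])
R,t=np.array(c['R']),np.array(c['t'])
for k,X in dict(nar=(.441,.210,.031),wide=(.566,.283,.031),obl=(.540,.1845,.031),spi=(.467,.309,.051)).items():
    x=R@X+t;print(k,x[0]/x[2]*c['fx']+c['cx'],x[1]/x[2]*c['fy']+c['cy'])
E
python3 to.py .4392 -.0486 .2
```

```text
[0.40099423 0.24115087 0.43960599] [[ 2.54531528e-01  9.67064473e-01  8.16514973e-05]
 [ 9.16975988e-01 -2.41375049e-01  3.17636779e-01]
 [ 3.07194952e-01 -8.07737021e-02 -9.48212461e-01]] 355.40505812733613 [0.48311877 0.21324815 0.27118601]
nar 299.9179615131009 165.33023435924082
wide 384.9578955124277 250.2809597095894
obl 301.6765125861647 250.22771885269412
spi 393.9594815018283 167.42683763065753
pos [0.4831 0.2132 0.2712] rot [-3.1403e+00  2.9000e-03  2.8779e+00] t 1.15 w 0.0856 q [-0.57  0.3   0.05  1.77 -0.01  1.07  0.79]
cm [ -2.56 -26.42   7.16] turn [-0.0013  0.0029 -0.0071]
```

View pics/w1.png

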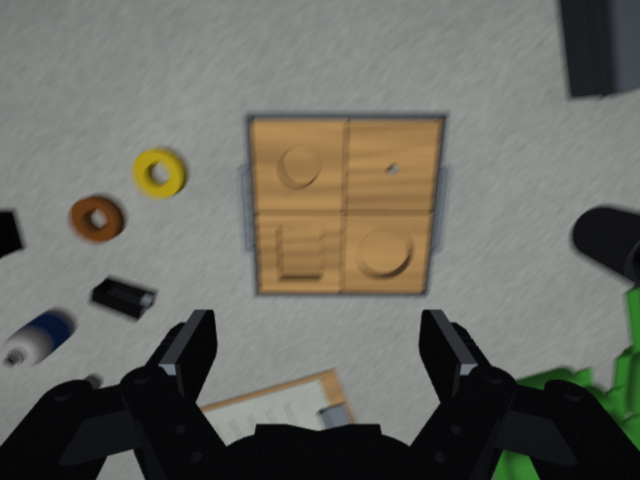

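The wrist view shows the recesses at about (299,167), (384,250) and (301,250), and the spindle at (392,169), all within a few pixels of my predictions. The well positions are good, so I go to the tape.

Call:
play_rows:
  motion:
    - [-0.4, -4, 1.5, 0, 0, 0, 1]
    - [-0.9, -8, 3.5, 0, 0, 0, 1]
    - [-1.4, -12, 5.5, 0, 0, 0, 1]
    - [-1.8, -16, 7.3, 0, 0, 0, 1]
    - [-2.3, -20, 9, 0, 0, 0, 1]

```text
clock: 1.65
position: [0.4496, 0.0208, 0.1788]
tool_rot: [-3.141, -0.0, 2.885]
force: [2.1, -0.4, 0.2]
grip_width: 0.0852
finger_force: 0.0
```

Call:
play_rows:
  motion:
    - [-0.3, -3.5, 1.5, 0, 0, 0, 1]
    - [-0.6, -7, 3, 0, 0, 0, 1]
    - [-0.6, -7, 4, 0, 0, 0, 1]
    - [-0.6, -7, 5, 0, 0, 0, 1]
    - [-0.6, -7, 5, 0, 0, 0, 1]

```text
clock: 2.15
position: [0.438, -0.0462, 0.1286]
tool_rot: [-3.141, -0.002, 2.886]
force: [0.3, -0.0, -0.0]
grip_width: 0.0856
finger_force: 0.0
```

```bash
python3 to.py .4392 -.0486 .002
python3 - <<'E'
from h import *
c=viewer.camera_info('wrist');p,d=viewer.grab_frame('wrist');cv2.imwrite('pics/w2.png',p[:,:,::-1])
hsv=cv2.cvtColor(p,cv2.COLOR_RGB2HSV);m=cv2.inRange(hsv,(3,110,40),(19,255,255))
n,l,s,ce=cv2.connectedComponentsWithStats(m);print(s[1:][s[1:,4]>300])
P=cloud(c,d);q=P[(abs(P[...,2]-.024)<.006)&(np.hypot(P[...,0]-.44,P[...,1]+.049)<.045)];print(len(q),(q.min(0)+q.max(0))/2,np.ptp(q,axis=0))
E
```

```text
pos [ 0.438  -0.0462  0.1286] rot [-3.1413e+00 -1.7000e-03  2.8857e+00] t 2.15 w 0.0856 q [-0.13  0.35  0.13  2.14 -0.07  0.65  1.36]
cm [-0.2  -0.2  12.66] turn [-0.0003 -0.0017  0.0007]
[[  543    72    97   263 17495]
 [  282   192    71    71  3350]]
3127 [ 0.43876345 -0.04652033  0.02229353] [0.05726799 0.05719567 0.00856284]
```

Call:
play_rows:
  motion:
    - [0, 0, 4, 0, 0, 0, 1]
    - [0, 0, 8, 0, 0, 0, 1]
    - [0, 0, 10.5, 0, 0, 0, 1]
    - [0, 0, 12, 0, 0, 0, 1]
    - [0, 0, 12.5, 0, 0, 0, 1]

```text
clock: 2.7
position: [0.4382, -0.0461, 0.0036]
tool_rot: [-3.141, -0.002, 2.886]
force: [0.4, 0.2, 0.2]
grip_width: 0.0856
finger_force: 0.0
```

Call:
play_rows:
  motion:
    - [0, 0, 0, 0, 0, 0, 0]
    - [0, 0, 0, 0, 0, 0, -0.3]
    - [0, 0, 0, 0, 0, 0, -0.3]
    - [0, 0, 0, 0, 0, 0, -0.3]
    - [0, 0, 0, 0, 0, 0, -0.3]
  squeeze: 40

```text
clock: 3.2
position: [0.4388, -0.0469, 0.0051]
tool_rot: [3.141, 0.001, 2.885]
force: [-0.7, -0.2, 1.1]
grip_width: 0.03
finger_force: 0.0
```

Call:
play_rows:
  motion:
    - [0, 0, -1, 0, 0, 0, -0.3]
    - [0, 0, -3, 0, 0, 0, -0.3]
    - [0, 0, -6, 0, 0, 0, -0.3]
    - [0, 0, -9, 0, 0, 0, -0.3]
    - [0, 0, -10, 0, 0, 0, -0.3]

```text
clock: 3.7
position: [0.4394, -0.047, 0.1076]
tool_rot: [3.141, 0.003, 2.884]
force: [-1.2, -0.3, -0.3]
grip_width: 0.0299
finger_force: 0.0
```

```bash
python3 to.py .467 .309 .12
python3 - <<'E'
from h import *
p,d=viewer.grab_frame('wrist');cv2.imwrite('pics/w3.png',p[:,:,::-1])
E
```

```text
pos [ 0.4394 -0.047   0.1076] rot [3.1405 0.0033 2.8844] t 3.7 w 0.0299 q [-0.13  0.39  0.13  2.16 -0.09  0.59  1.38]
cm [ 6.38 35.14 -1.22] turn [ 0.0011  0.0033 -0.0006]
```

View pics/w3.png

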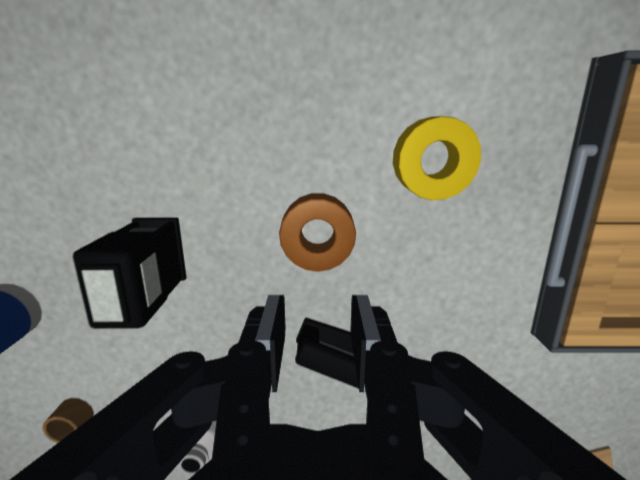

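The tape still lies on the table at (318,232), between the fingers but not gripped: they closed to 30 mm without contact. I check where the tape is now relative to the TCP.

Run:
```python
from h import *
np.set_printoptions(precision=4,suppress=True)
s=observe();c=viewer.camera_info('wrist');p,d=viewer.grab_frame('wrist')
P=cloud(c,d);R,t=np.array(c['R']),np.array(c['t'])
hsv=cv2.cvtColor(p,cv2.COLOR_RGB2HSV);m=cv2.inRange(hsv,(3,110,40),(19,255,255));m[:, :250]=0;m[:,400:]=0
n,l,st,ce=cv2.connectedComponentsWithStats(m);i=1+st[1:,4].argmax();print(st[i])
q=P[(l==i)&(d>0)];q=q[q[:,2]>.018];print(len(q),(q.min(0)+q.max(0))/2,np.ptp(q,axis=0),s['position'])
x=R@s['position']+t;print('tcp px',x[0]/x[2]*c['fx']+c['cx'],x[1]/x[2]*c['fy']+c['cy'],x[2])
for X in ((.4388,-.0465,.024),):
    x=R@X+t;print('tape px',x[0]/x[2]*c['fx']+c['cx'],x[1]/x[2]*c['fy']+c['cy'])
Rt=Ro.from_euler('xyz',s['tool_rot'])
for v,u in((300,270),(300,365),(340,270),(380,272)): print('finger',(u,v),Rt.inv().apply(P[v,u]-s['position']),d[v,u])
```

```text
[ 280  194   75   76 3877]
3567 [ 0.4388 -0.0463  0.0225] [0.0571 0.0559 0.0089] [ 0.4397 -0.047   0.1077]
tcp px 316.214090217722 285.20289498224054 0.18670936625473228
tape px 316.755498107761 234.78119469139347
finger (270, 300) [ 0.0107 -0.0192 -0.0366] 0.14864182
finger (365, 300) [ 0.0107  0.0205 -0.0366] 0.14863771
finger (270, 340) [ 0.0103 -0.0156 -0.0646] 0.12215997
finger (272, 380) [-0.0063 -0.0156 -0.0648] 0.12726584
```

Run:
```python
from h import *
np.set_printoptions(precision=4,suppress=True)
s=observe();c=viewer.camera_info('wrist');p,d=viewer.grab_frame('wrist')
P=cloud(c,d);Rt=Ro.from_euler('xyz',s['tool_rot'])
T=Rt.inv().apply((P-s['position']).reshape(-1,3)).reshape(P.shape)
for u in (262,268,272,276,280,284,360,365,370,376):
    print(u,[(v,*(T[v,u]*1000).round(0).astype(int)) for v in range(285,345,6)])
m=(d>0)&(T[...,2]<.06)&(abs(T[...,1])<.04)&(abs(T[...,0])<.02); print(T[m].max(0))
```

```text
262 [(285, np.int64(-51), np.int64(-47), np.int64(106)), (291, np.int64(-57), np.int64(-47), np.int64(107)), (297, np.int64(-62), np.int64(-47), np.int64(106)), (303, np.int64(-68), np.int64(-47), np.int64(106)), (309, np.int64(7), np.int64(-22), np.int64(-38)), (315, np.int64(11), np.int64(-21), np.int64(-49)), (321, np.int64(11), np.int64(-20), np.int64(-54)), (327, np.int64(11), np.int64(-19), np.int64(-57)), (333, np.int64(11), np.int64(-19), np.int64(-61)), (339, np.int64(11), np.int64(-18), np.int64(-65))]
268 [(285, np.int64(-51), np.int64(-42), np.int64(107)), (291, np.int64(-57), np.int64(-42), np.int64(107)), (297, np.int64(11), np.int64(-20), np.int64(-34)), (303, np.int64(11), np.int64(-20), np.int64(-40)), (309, np.int64(11), np.int64(-19), np.int64(-45)), (315, np.int64(10), np.int64(-18), np.int64(-48)), (321, np.int64(11), np.int64(-18), np.int64(-54)), (327, np.int64(12), np.int64(-17), np.int64(-59)), (333, np.int64(11), np.int64(-17), np.int64(-62)), (339, np.int64(11), np.int64(-16), np.int64(-65))]
272 [(285, np.int64(-50), np.int64(-38), np.int64(104)), (291, np
[... 3347 characters left out ...]
(20), np.int64(-54)), (327, np.int64(11), np.int64(20), np.int64(-57)), (333, np.int64(11), np.int64(19), np.int64(-61)), (339, np.int64(11), np.int64(19), np.int64(-65))]
376 [(285, np.int64(-51), np.int64(51), np.int64(106)), (291, np.int64(-56), np.int64(51), np.int64(106)), (297, np.int64(-62), np.int64(51), np.int64(106)), (303, np.int64(-69), np.int64(52), np.int64(107)), (309, np.int64(6), np.int64(25), np.int64(-36)), (315, np.int64(7), np.int64(25), np.int64(-42)), (321, np.int64(7), np.int64(24), np.int64(-47)), (327, np.int64(11), np.int64(22), np.int64(-57)), (333, np.int64(11), np.int64(21), np.int64(-61)), (339, np.int64(10), np.int64(21), np.int64(-64))]
[ 0.02   0.04  -0.027]
```

The depth image puts the finger tips about 27 mm behind the reported TCP at this opening, which explains why they closed above the tape. I'll go lower in steps and watch the force.

Call:
play_rows:
  motion:
    - [0, 0, 0, 0, 0, 0, 1]
    - [0, 0, 2, 0, 0, 0, 1]
    - [0, 0, 6, 0, 0, 0, 1]
    - [0, 0, 9.5, 0, 0, 0, 1]
    - [0, 0, 11.5, 0, 0, 0, 1]

```text
clock: 4.35
position: [0.4365, -0.0469, -0.0136]
tool_rot: [-3.141, -0.004, 2.885]
force: [1.1, -0.3, -0.8]
grip_width: 0.0854
finger_force: 0.0
```

Call:
play_rows:
  motion:
    - [0, 0, 0.2, 0, 0, 0, 1]
    - [0, 0, 0.4, 0, 0, 0, 1]
    - [0, 0, 0.5, 0, 0, 0, 1]
    - [0, 0, 0.5, 0, 0, 0, 1]
    - [0, 0, 0.5, 0, 0, 0, 1]

```text
clock: 4.85
position: [0.439, -0.0469, -0.0147]
tool_rot: [3.141, 0.001, 2.885]
force: [0.7, -0.7, -0.0]
grip_width: 0.0852
finger_force: 0.0
```

```bash
python3 to.py .4388 -.0465 -.022
python3 - <<'E'
from h import *
np.set_printoptions(precision=4,suppress=True)
s=observe();c=viewer.camera_info('wrist');p,d=viewer.grab_frame('wrist')
P=cloud(c,d);Rt=Ro.from_euler('xyz',s['tool_rot'])
T=Rt.inv().apply((P-s['position']).reshape(-1,3)).reshape(P.shape)
m=(d>0)&(T[...,0]<.02)&(abs(T[...,1])>.036)&(abs(T[...,1])<.055)&(abs(T[...,0])<.013)&(P[...,2]>.005)
print(m.sum(),np.percentile(T[m][:,2],[90,99,100]),P[m][:,2].min())
E
```

```text
pos [ 0.439  -0.0469 -0.0147] rot [3.1413e+00 1.3000e-03 2.8848e+00] t 4.85 w 0.0852 q [-0.07  0.65  0.06  2.21 -0.13  0.28  1.42]
cm [0.03 0.03 0.73] turn [ 0.0003  0.0013 -0.0002]
13941 [-0.052  -0.0424 -0.0395] 0.024806301784916846
```

Call:
play_rows:
  motion:
    - [0, 0, 0.4, 0, 0, 0, 1]
    - [0, 0, 0.8, 0, 0, 0, 1]
    - [0, 0, 1.2, 0, 0, 0, 1]
    - [0, 0, 1.4, 0, 0, 0, 1]
    - [0, 0, 1.4, 0, 0, 0, 1]

```text
clock: 5.4
position: [0.4382, -0.0469, -0.0298]
tool_rot: [-3.141, -0.001, 2.885]
force: [-0.2, 0.8, 0.1]
grip_width: 0.0856
finger_force: 0.0
```

Call:
play_rows:
  motion:
    - [0, 0, 0, 0, 0, 0, 0.4]
    - [0, 0, 0, 0, 0, 0, 0]
    - [0, 0, 0, 0, 0, 0, 0]
    - [0, 0, 0, 0, 0, 0, 0]
    - [0, 0, 0, 0, 0, 0, 0]
  squeeze: 40

```text
clock: 5.9
position: [0.4385, -0.047, -0.029]
tool_rot: [3.142, 0.0, 2.885]
force: [-2.3, 0.1, 12.1]
grip_width: 0.0564
finger_force: 40.0
```

Call:
play_rows:
  motion:
    - [0, 0, -1.5, 0, 0, 0, 0]
    - [0, 0, -4.5, 0, 0, 0, 0]
    - [0, 0, -8, 0, 0, 0, 0]
    - [0, 0, -11, 0, 0, 0, 0]
    - [0, 0, -12, 0, 0, 0, 0]

```text
clock: 6.4
position: [0.4395, -0.047, 0.0932]
tool_rot: [3.14, 0.003, 2.884]
force: [0.5, 0.3, -1.3]
grip_width: 0.0562
finger_force: 43.4
```

Call:
play_rows:
  motion:
    - [0.5, 3, 0, 0, 0, 0, 0]
    - [1.3, 7, 0, 0, 0, 0, 0]
    - [2.1, 12, 0, 0, 0, 0, 0]
    - [3, 17, 0, 0, 0, 0, 0]
    - [3.9, 22, 0, 0, 0, 0, 0]

```text
clock: 6.9
position: [0.4561, 0.1755, 0.0903]
tool_rot: [-3.141, -0.0, 2.885]
force: [0.4, -0.7, -1.3]
grip_width: 0.0562
finger_force: 43.4
```

Call:
play_rows:
  motion:
    - [0.8, 4.5, 0, 0, 0, 0, 0]
    - [1.6, 9, 0, 0, 0, 0, 0]
    - [2.2, 12, 0, 0, 0, 0, 0]
    - [2.4, 13.1, 0, 0, 0, 0, 0]
    - [2.4, 13.1, 0, 0, 0, 0, 0]

```text
clock: 7.4
position: [0.4659, 0.3073, 0.0899]
tool_rot: [-3.141, -0.001, 2.887]
force: [-0.2, -0.9, -1.2]
grip_width: 0.0565
finger_force: 43.3
```

Call:
play_rows:
  motion:
    - [0, 0, 0, 0, 0, 0, 0]
    - [0, 0, 0, 0, 0, 0, 0]
    - [0, 0, 0, 0, 0, 0, 0]
    - [0, 0, 0, 0, 0, 0, 0]
    - [0, 0, 0, 0, 0, 0, 0]

```text
clock: 7.9
position: [0.4666, 0.3059, 0.0907]
tool_rot: [-3.142, 0.0, 2.884]
force: [-0.3, 0.6, -0.4]
grip_width: 0.0565
finger_force: 43.4
```

```bash
python3 to.py .467 .309 .003
python3 - <<'E'
from h import *
p,d=viewer.grab_frame('wrist');cv2.imwrite('pics/w4.png',p[:,:,::-1])
E
```

```text
pos [0.4666 0.3059 0.0907] rot [-3.1416  0.      2.8842] t 7.9 w 0.0565 q [-0.79  0.57  0.14  1.88 -0.12  0.69  0.73]
cm [0.04 0.31 8.77] turn [-0.      0.     -0.0008]
```

View pics/w4.png

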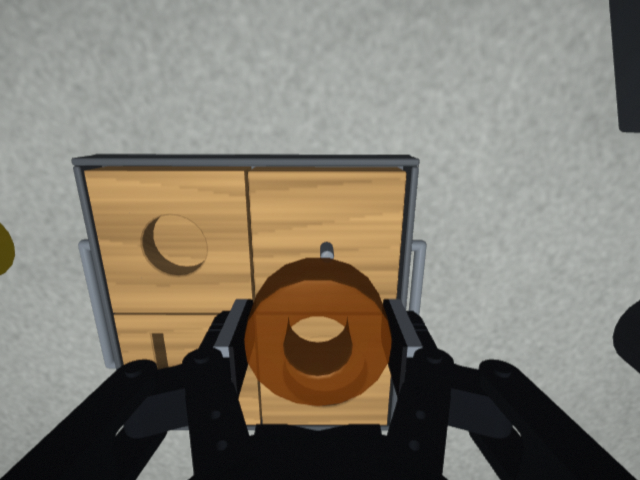

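The tape is held flat between the fingers with its hole at about (318,340). The spindle top is at (326,243) and the small recess at (175,244).

```bash
python3 - <<'E'
from h import *
c=viewer.camera_info('wrist')
print(ray(c,(326.5,244),.051),ray(c,(175,244),.031),ray(c,(247,168),.031))
E
python3 to.py .467 .309 .003
```

```text
[[0.4593041  0.31450489 0.051     ]] [[0.43975849 0.21329453 0.031     ]] [[0.4036118  0.27696619 0.031     ]]
pos [0.4666 0.3061 0.0907] rot [3.1415 0.     2.8844] t 7.95 w 0.0561 q [-0.79  0.57  0.14  1.88 -0.12  0.69  0.73]
cm [0.04 0.29 8.77] turn [ 0.0001  0.     -0.0006]
```

Call:
play_rows:
  motion:
    - [0, 0.5, 0, 0, 0, 0, 0]
    - [0, 0.5, 2.5, 0, 0, 0, 0]
    - [0, 0.5, 5, 0, 0, 0, 0]
    - [0, 0.5, 7, 0, 0, 0, 0]
    - [0, 0.5, 7.8, 0, 0, 0, 0]

```text
clock: 8.45
position: [0.467, 0.311, 0.0109]
tool_rot: [-3.14, -0.001, 2.885]
force: [-0.4, -0.3, -0.1]
grip_width: 0.0567
finger_force: 43.3
```

Call:
play_rows:
  motion:
    - [0, 0, 0.3, 0, 0, 0, 0]
    - [0, 0, 0.6, 0, 0, 0, 0]
    - [0, 0, 0.7, 0, 0, 0, 0]
    - [0, 0, 0.8, 0, 0, 0, 0]
    - [0, 0, 0.8, 0, 0, 0, 0]

```text
clock: 8.95
position: [0.4679, 0.3113, 0.005]
tool_rot: [3.141, 0.0, 2.885]
force: [0.7, 0.6, -0.2]
grip_width: 0.0564
finger_force: 43.3
```

Call:
play_rows:
  motion:
    - [0, 0, 0.2, 0, 0, 0, 0]
    - [0, 0, 0.2, 0, 0, 0, 0]
    - [0, 0, 0.2, 0, 0, 0, 0.6]
    - [0, 0, 0.2, 0, 0, 0, 0.6]
    - [0, 0, 0.2, 0, 0, 0, 0.6]

```text
clock: 9.45
position: [0.4678, 0.3112, 0.0027]
tool_rot: [3.141, 0.0, 2.885]
force: [-0.3, -0.0, 0.1]
grip_width: 0.0684
finger_force: 0.0
```

Call:
play_rows:
  motion:
    - [0, 0, -1, 0, 0, 0, 0.6]
    - [0, 0, -4, 0, 0, 0, 0.6]
    - [0, 0, -8, 0, 0, 0, 1]
    - [0, 0, -12, 0, 0, 0, 1]
    - [0, 0, -14, 0, 0, 0, 1]

```text
clock: 9.95
position: [0.4687, 0.3117, 0.1466]
tool_rot: [3.138, 0.002, 2.884]
force: [-1.0, 0.1, -0.0]
grip_width: 0.0855
finger_force: 0.0
```

```bash
python3 to.py .4423 -.325 .15
python3 - <<'E'
from h import *
c=viewer.camera_info('wrist');p,d=viewer.grab_frame('wrist');cv2.imwrite('pics/w5.png',p[:,:,::-1])
hsv=cv2.cvtColor(p,cv2.COLOR_RGB2HSV);P=cloud(c,d)
q=P[(abs(P[...,2]-.055)<.006)&(np.hypot(P[...,0]-.467,P[...,1]-.31)<.045)];print(len(q),(q.min(0)+q.max(0))/2,np.ptp(q,axis=0),np.median(q[:,2]))
E
```

```text
pos [0.4687 0.3117 0.1466] rot [3.1384e+00 2.2000e-03 2.8844e+00] t 9.95 w 0.0855 q [-0.81  0.5   0.16  1.83 -0.1   0.81  0.72]
cm [-13.64 -62.24  -0.51] turn [ 0.0032  0.0023 -0.0006]
3523 [0.4680466  0.31161584 0.05320984] [0.05712049 0.05706789 0.00836441] 0.055076916143868955
```

View pics/w5.png

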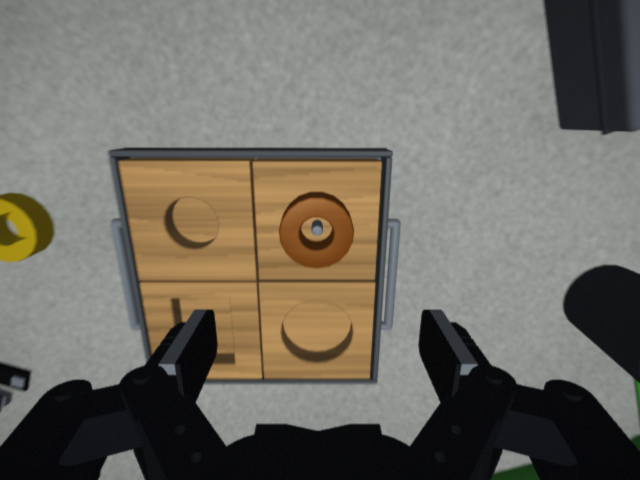

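The tape lies flat around the spindle at (317,230), measured centre (0.468, 0.312) and top at 0.055, which is seated. Next is the capped flask.

Call:
play_rows:
  motion:
    - [-0.7, -3, 0, 0, 0, 0, 1]
    - [-1.6, -7.5, 0, 0, 0, 0, 1]
    - [-2.6, -12, 0, 0, 0, 0, 1]
    - [-3.6, -16.5, 0, 0, 0, 0, 1]
    - [-4.6, -21, 0, 0, 0, 0, 1]

```text
clock: 10.5
position: [0.4585, 0.0947, 0.1431]
tool_rot: [3.141, 0.0, 2.885]
force: [1.4, -0.2, 0.3]
grip_width: 0.0855
finger_force: 0.0
```

Call:
play_rows:
  motion:
    - [-1, -4.5, 0, 0, 0, 0, 1]
    - [-2, -9, 0, 0, 0, 0, 1]
    - [-3, -13.5, 0, 0, 0, 0, 1]
    - [-4, -18, 0, 0, 0, 0, 1]
    - [-5, -22.5, 0, 0, 0, 0, 1]

```text
clock: 11.0
position: [0.4498, -0.1358, 0.1432]
tool_rot: [3.141, 0.001, 2.885]
force: [0.6, 1.0, -0.3]
grip_width: 0.0853
finger_force: 0.0
```

Call:
play_rows:
  motion:
    - [-1, -4.5, 0, 0, 0, 0, 1]
    - [-2, -9, 0, 0, 0, 0, 1]
    - [-3, -13.5, 0, 0, 0, 0, 1]
    - [-3.8, -17.5, 0, 0, 0, 0, 1]
    - [-4, -18.7, 0, 0, 0, 0, 1]

```text
clock: 11.5
position: [0.44, -0.3293, 0.1431]
tool_rot: [-3.14, 0.001, 2.88]
force: [0.4, 0.5, 0.5]
grip_width: 0.0857
finger_force: 0.0
```

Call:
play_rows:
  motion:
    - [0, 0, 0, 0, 0, 0, 1]
    - [0, 0, 0, 0, 0, 0, 1]
    - [0, 0, 0, 0, 0, 0, 1]
    - [0, 0, 0, 0, 0, 0, 1]
    - [0, 0, 0, 0, 0, 0, 1]

```text
clock: 12.0
position: [0.4416, -0.3242, 0.1428]
tool_rot: [3.141, 0.0, 2.886]
force: [0.2, -0.1, -0.3]
grip_width: 0.0854
finger_force: 0.0
```

```bash
python3 - <<'E'
from h import *
c=viewer.camera_info('wrist');p,d=viewer.grab_frame('wrist');cv2.imwrite('pics/w6.png',p[:,:,::-1])
P=cloud(c,d)
q=P[(abs(P[...,2]-.096)<.006)&(np.hypot(P[...,0]-.4423,P[...,1]+.325)<.03)];print(len(q),(q.min(0)+q.max(0))/2,np.ptp(q,axis=0),np.median(q[:,2]))
E
python3 to.py .4423 -.325 .01
```

```text
1475 [ 0.44165246 -0.32301291  0.09402401] [0.02796099 0.03174654 0.00804714] 0.09582255625578497
pos [ 0.4416 -0.3244  0.1427] rot [3.1415e+00 1.0000e-04 2.8857e+00] t 12.05 w 0.0854 q [ 0.34  0.49  0.25  1.88 -0.16  0.8   1.99]
cm [-0.08 -0.04 13.27] turn [0.0001 0.0001 0.0007]
```

View pics/w6.png

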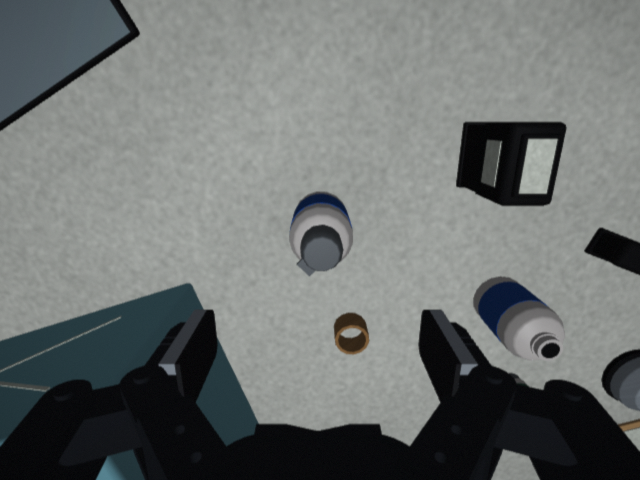

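The capped flask's cap is at (321,248) and the core at (351,333), well clear. A teal box corner at (190,285) needs a clearance check.

Run:
```python
from h import *
c=viewer.camera_info('wrist');s=observe();p,d=viewer.grab_frame('wrist')
P=cloud(c,d);T=Ro.from_euler('xyz',s['tool_rot']).inv().apply((P-s['position']).reshape(-1,3)).reshape(P.shape)
for uv in ((190,286),(190,292),(120,310),(60,330),(240,410)): print(uv,P[uv[1],uv[0]].round(3),(T[uv[1],uv[0]]*1000).round())
```

```text
(190, 286) [ 0.475 -0.457  0.008] [ -66. -120.  135.]
(190, 292) [ 0.479 -0.457  0.013] [ -69. -118.  130.]
(120, 310) [ 0.475 -0.519  0.024] [ -82. -180.  119.]
(60, 330) [ 0.478 -0.578  0.029] [-100. -236.  114.]
(240, 410) [ 0.609 -0.448  0.028] [-193.  -77.  115.]
```

Call:
play_rows:
  motion:
    - [0, 0.2, 3, 0, 0, 0, 1]
    - [0, 0.2, 7, 0, 0, 0, 1]
    - [0, 0.2, 11, 0, 0, 0, 1]
    - [0, 0.2, 13, 0, 0, 0, 1]
    - [0, 0.2, 13.5, 0, 0, 0, 1]

```text
clock: 12.6
position: [0.4407, -0.3222, 0.0055]
tool_rot: [3.141, -0.003, 2.885]
force: [-0.2, 0.6, 0.0]
grip_width: 0.0854
finger_force: 0.0
```

Call:
play_rows:
  motion:
    - [0, 0, 0, 0, 0, 0, 1]
    - [0, 0, 0, 0, 0, 0, 0.4]
    - [0, 0, 0, 0, 0, 0, -0.2]
    - [0, 0, 0, 0, 0, 0, -0.2]
    - [0, 0, 0, 0, 0, 0, -0.2]
  squeeze: 40

```text
clock: 13.1
position: [0.4426, -0.3233, 0.0089]
tool_rot: [-3.141, 0.002, 2.885]
force: [-1.7, 3.2, 14.0]
grip_width: 0.0466
finger_force: 39.0
```

Call:
play_rows:
  motion:
    - [0, 0, 0, 0, 0, 0, -0.2]
    - [0, 0, -1, 0, 0, 0, -0.2]
    - [0, 0, -4, 0, 0, 0, -0.2]
    - [0, 0, -8, 0, 0, 0, -0.2]
    - [0, 0, -12, 0, 0, 0, -0.2]

```text
clock: 13.6
position: [0.4414, -0.3229, 0.1297]
tool_rot: [3.142, -0.0, 2.885]
force: [-0.1, -0.4, -1.3]
grip_width: 0.0467
finger_force: 41.6
```

```bash
python3 to.py .567 .285 .14
python3 - <<'E'
from h import *
p,d=viewer.grab_frame('wrist');cv2.imwrite('pics/w7.png',p[:,:,::-1])
E
```

```text
pos [ 0.4414 -0.3229  0.1297] rot [ 3.1416e+00 -2.0000e-04  2.8845e+00] t 13.6 w 0.0467 q [ 0.34  0.51  0.25  1.89 -0.17  0.77  2.  ]
cm [ 3.31 61.99 -1.03] turn [ 0.     -0.0002 -0.0005]
```

View pics/w7.png

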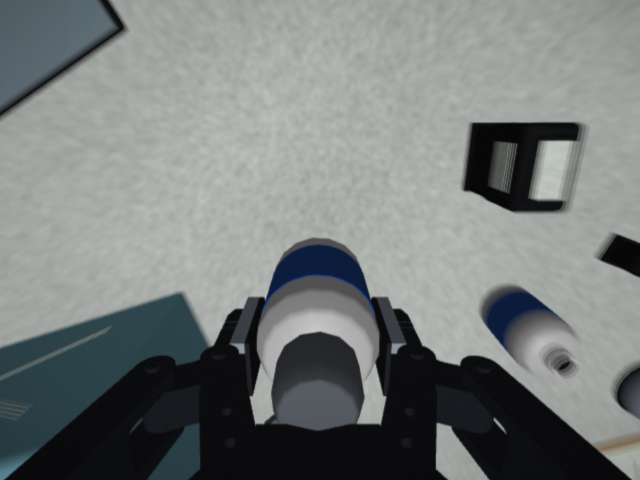

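The flask is held upright between the pads. I carry it to the large round recess.

Call:
play_rows:
  motion:
    - [0.1, 2.5, 0, 0, 0, 0, -0.2]
    - [0.4, 7, 0, 0, 0, 0, -0.2]
    - [0.6, 11.5, 0, 0, 0, 0, -0.2]
    - [0.9, 16, 0, 0, 0, 0, -0.2]
    - [1.1, 20.5, 0, 0, 0, 0, -0.2]

```text
clock: 14.15
position: [0.4833, -0.1203, 0.1285]
tool_rot: [3.141, 0.001, 2.884]
force: [1.3, -0.4, -1.7]
grip_width: 0.0469
finger_force: 41.7
```

Call:
play_rows:
  motion:
    - [0.2, 4.5, 0, 0, 0, 0, -0.2]
    - [0.5, 9, 0, 0, 0, 0, -0.2]
    - [0.7, 13.5, 0, 0, 0, 0, -0.2]
    - [1, 18, 0, 0, 0, 0, -0.2]
    - [1.2, 22.5, 0, 0, 0, 0, -0.2]

```text
clock: 14.65
position: [0.5289, 0.1006, 0.1285]
tool_rot: [3.141, 0.001, 2.885]
force: [-0.0, -0.7, -0.5]
grip_width: 0.0471
finger_force: 41.7
```

Call:
play_rows:
  motion:
    - [0.2, 4.5, 0, 0, 0, 0, -0.2]
    - [0.5, 9, 0, 0, 0, 0, -0.2]
    - [0.7, 13.5, 0, 0, 0, 0, -0.2]
    - [0.9, 17.5, 0, 0, 0, 0, -0.2]
    - [1, 19, 0, 0, 0, 0, -0.2]

```text
clock: 15.15
position: [0.567, 0.2897, 0.1281]
tool_rot: [3.14, -0.0, 2.889]
force: [0.2, -0.3, -1.2]
grip_width: 0.047
finger_force: 41.7
```

Call:
play_rows:
  motion:
    - [0, 0, 0, 0, 0, 0, -0.2]
    - [0, 0, 0, 0, 0, 0, -0.2]
    - [0, 0, 0, 0, 0, 0, -0.2]
    - [0, 0, 0, 0, 0, 0, -0.2]
    - [0, 0, 0, 0, 0, 0, -0.2]

```text
clock: 15.65
position: [0.5676, 0.2842, 0.1279]
tool_rot: [3.141, 0.0, 2.884]
force: [0.3, 0.3, -1.4]
grip_width: 0.0462
finger_force: 41.7
```

```bash
python3 to.py .567 .285 .0225
```

```text
pos [0.5676 0.2842 0.1279] rot [3.1415e+00 2.0000e-04 2.8837e+00] t 15.65 w 0.0462 q [-0.7   0.63  0.22  1.65 -0.17  0.88  0.9 ]
cm [ 0.08  0.06 10.54] turn [ 0.0001  0.0002 -0.0013]
```

Call:
play_rows:
  motion:
    - [0, 0, 2, 0, 0, 0, -0.2]
    - [0, 0, 5, 0, 0, 0, -0.2]
    - [0, 0, 7.5, 0, 0, 0, -0.2]
    - [0, 0, 9, 0, 0, 0, -0.2]
    - [0, 0, 9.7, 0, 0, 0, -0.2]

```text
clock: 16.15
position: [0.567, 0.2845, 0.0294]
tool_rot: [-3.14, -0.001, 2.884]
force: [0.4, -0.3, -0.7]
grip_width: 0.0463
finger_force: 41.7
```

Call:
play_rows:
  motion:
    - [0, 0, 0.4, 0, 0, 0, -0.2]
    - [0, 0, 0.7, 0, 0, 0, -0.2]
    - [0, 0, 0.9, 0, 0, 0, -0.2]
    - [0, 0, 0.9, 0, 0, 0, -0.2]
    - [0, 0, 0.9, 0, 0, 0, -0.2]

```text
clock: 16.65
position: [0.5677, 0.2851, 0.0221]
tool_rot: [3.141, 0.001, 2.885]
force: [-1.1, 0.6, 0.9]
grip_width: 0.0464
finger_force: 41.8
```

Call:
play_rows:
  motion:
    - [0, 0, 0, 0, 0, 0, 0.2]
    - [0, 0, 0, 0, 0, 0, 0.5]
    - [0, 0, 0, 0, 0, 0, 0.6]
    - [0, 0, 0, 0, 0, 0, 0.6]
    - [0, 0, 0, 0, 0, 0, 0.6]

```text
clock: 17.15
position: [0.5674, 0.285, 0.0216]
tool_rot: [-3.142, 0.0, 2.885]
force: [-0.4, 0.9, -0.9]
grip_width: 0.0683
finger_force: 0.0
```

Call:
play_rows:
  motion:
    - [0, 0, -1, 0, 0, 0, 0.6]
    - [0, 0, -4, 0, 0, 0, 0.6]
    - [0, 0, -8, 0, 0, 0, 0.6]
    - [0, 0, -12, 0, 0, 0, 1]
    - [0, 0, -13, 0, 0, 0, 1]

```text
clock: 17.65
position: [0.5692, 0.2856, 0.1567]
tool_rot: [3.137, 0.004, 2.884]
force: [-0.1, -0.4, 0.3]
grip_width: 0.0855
finger_force: 0.0
```

```bash
python3 to.py .424 -.1787 .15
python3 - <<'E'
from h import *
c=viewer.camera_info('wrist');p,d=viewer.grab_frame('wrist');cv2.imwrite('pics/w8.png',p[:,:,::-1])
P=cloud(c,d)
q=P[(abs(P[...,2]-.109)<.006)&(np.hypot(P[...,0]-.567,P[...,1]-.285)<.035)];print(len(q),(q.min(0)+q.max(0))/2,np.ptp(q,axis=0),np.median(q[:,2]))
E
```

```text
pos [0.5692 0.2856 0.1567] rot [3.1372 0.0042 2.8843] t 17.65 w 0.0855 q [-0.71  0.6   0.23  1.63 -0.16  0.93  0.89]
cm [  2.23 -48.6    0.45] turn [ 0.0044  0.0042 -0.0007]
1476 [0.56674118 0.2844096  0.10707665] [0.02800506 0.03179793 0.00813812] 0.10879775531152945
```

View pics/w8.png

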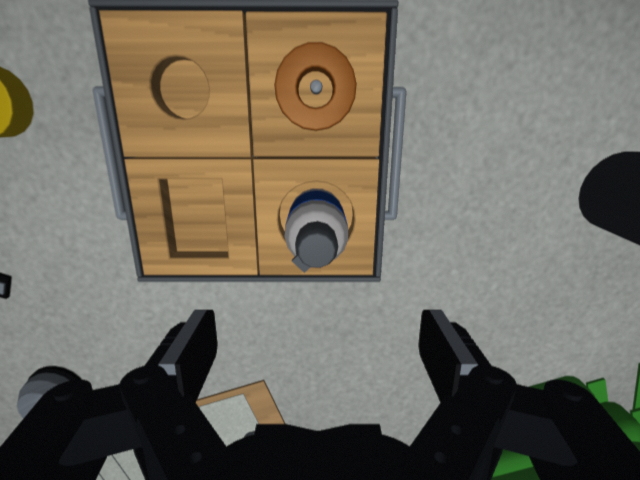

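The flask stands in the large recess at (316,235); its cap top is at 0.109 and its centre at (0.567, 0.284), so it is seated. Next is the stamp.

Call:
play_rows:
  motion:
    - [0.1, -3, 0, 0, 0, 0, 1]
    - [0.3, -7.5, 0, 0, 0, 0, 1]
    - [0.5, -12, 0, 0, 0, 0, 1]
    - [0.7, -16.5, 0, 0, 0, 0, 1]
    - [0.9, -21, 0, 0, 0, 0, 1]

```text
clock: 18.2
position: [0.5042, 0.0825, 0.1513]
tool_rot: [-3.141, -0.0, 2.885]
force: [1.0, -0.6, 0.6]
grip_width: 0.0858
finger_force: 0.0
```

Call:
play_rows:
  motion:
    - [0.2, -4.5, 0, 0, 0, 0, 1]
    - [0.4, -9, 0, 0, 0, 0, 1]
    - [0.6, -13.5, 0, 0, 0, 0, 1]
    - [0.8, -18, 0, 0, 0, 0, 1]
    - [1, -22.5, 0, 0, 0, 0, 1]

```text
clock: 18.7
position: [0.4374, -0.1324, 0.1514]
tool_rot: [3.142, -0.0, 2.885]
force: [1.1, -0.3, 0.4]
grip_width: 0.0852
finger_force: 0.0
```

Call:
play_rows:
  motion:
    - [0.1, -3, 0, 0, 0, 0, 1]
    - [0.2, -5, 0, 0, 0, 0, 1]
    - [0.2, -5, 0, 0, 0, 0, 1]
    - [0.2, -5, 0, 0, 0, 0, 1]
    - [0.2, -5, 0, 0, 0, 0, 1]

```text
clock: 19.2
position: [0.4241, -0.1779, 0.1514]
tool_rot: [3.141, -0.0, 2.886]
force: [0.1, 0.8, -0.1]
grip_width: 0.0854
finger_force: 0.0
```

```bash
python3 - <<'E'
from h import *
c=viewer.camera_info('wrist');p,d=viewer.grab_frame('wrist');cv2.imwrite('pics/w9.png',p[:,:,::-1])
P=cloud(c,d)
q=P[(abs(P[...,2]-.082)<.007)&(np.hypot(P[...,0]-.424,P[...,1]+.1787)<.05)];print(len(q),cv2.minAreaRect((q[:,:2]*1000).astype(np.float32)),np.median(q[:,2]))
E
python3 to.py .424 -.1787 .01
```

```text
3496 ((423.3061218261719, -175.3496551513672), (36.06047058105469, 53.55884552001953), 75.47071075439453) 0.08294499151338604
pos [ 0.4241 -0.1778  0.1515] rot [ 3.1414e+00 -3.0000e-04  2.8862e+00] t 19.25 w 0.0854 q [ 0.03  0.35  0.3   2.09 -0.16  0.72  1.74]
cm [-0.02 -0.09 14.15] turn [ 0.0002 -0.0003  0.0012]
```

View pics/w9.png

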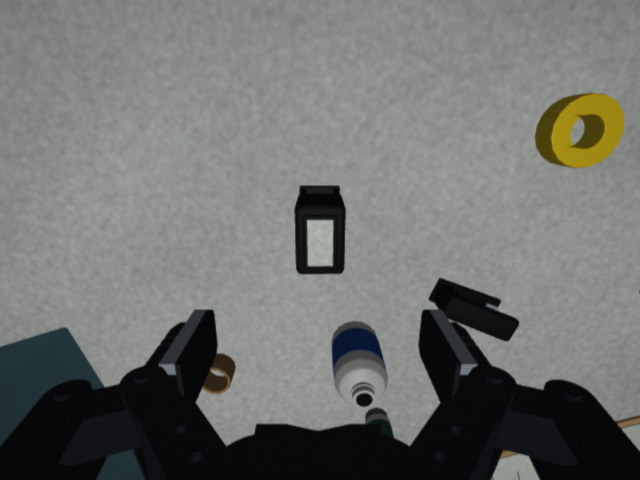

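The stamp is squarely aligned at (320,230), centre (0.423, −0.175) with its long side along tool x. I grasp it across its width.

Call:
play_rows:
  motion:
    - [0.1, 0.2, 3, 0, 0, 0, 1]
    - [0.1, 0.2, 7, 0, 0, 0, 1]
    - [0.1, 0.2, 11, 0, 0, 0, 1]
    - [0.1, 0.2, 13.4, 0, 0, 0, 1]
    - [0.1, 0.2, 13.8, 0, 0, 0, 1]

```text
clock: 19.75
position: [0.4222, -0.1754, 0.0114]
tool_rot: [3.141, -0.004, 2.886]
force: [0.5, -0.2, 0.7]
grip_width: 0.0852
finger_force: 0.0
```

Call:
play_rows:
  motion:
    - [0, 0, 0, 0, 0, 0, 1]
    - [0, 0, 0, 0, 0, 0, 0.4]
    - [0, 0, 0, 0, 0, 0, -0.3]
    - [0, 0, 0, 0, 0, 0, -0.5]
    - [0, 0, 0, 0, 0, 0, -0.5]

```text
clock: 20.25
position: [0.424, -0.1766, 0.0144]
tool_rot: [3.142, 0.001, 2.885]
force: [-2.2, 0.9, 12.9]
grip_width: 0.0355
finger_force: 40.0
```

Call:
play_rows:
  motion:
    - [0, 0, 0, 0, 0, 0, -0.5]
    - [0, 0, 0, 0, 0, 0, -0.5]
    - [0, 0, -1, 0, 0, 0, -0.5]
    - [0, 0, -4, 0, 0, 0, -0.5]
    - [0, 0, -8, 0, 0, 0, -0.5]

```text
clock: 20.75
position: [0.4224, -0.1764, 0.0943]
tool_rot: [-3.141, -0.003, 2.884]
force: [0.9, 0.3, -0.9]
grip_width: 0.0359
finger_force: 40.3
```

Call:
play_rows:
  motion:
    - [0, 0, -3, 0, 0, 0, -0.5]
    - [0, 0, -4.5, 0, 0, 0, -0.5]
    - [0, 0, -4.5, 0, 0, 0, -0.5]
    - [0, 0, -4.5, 0, 0, 0, -0.5]
    - [0, 0, -4.5, 0, 0, 0, -0.5]

```text
clock: 21.25
position: [0.4229, -0.1764, 0.138]
tool_rot: [-3.142, -0.001, 2.885]
force: [-0.5, -1.5, -1.1]
grip_width: 0.0355
finger_force: 40.4
```

```bash
python3 to.py .5405 .186 .1385
python3 - <<'E'
from h import *
p,d=viewer.grab_frame('wrist');cv2.imwrite('pics/w10.png',p[:,:,::-1])
E
```

```text
pos [ 0.4229 -0.1764  0.138 ] rot [-3.1416e+00 -1.2000e-03  2.8848e+00] t 21.25 w 0.0355 q [ 0.02  0.37  0.31  2.1  -0.17  0.69  1.76]
cm [-2.17 38.03 -0.06] turn [-0.     -0.0012 -0.0002]
```

View pics/w10.png

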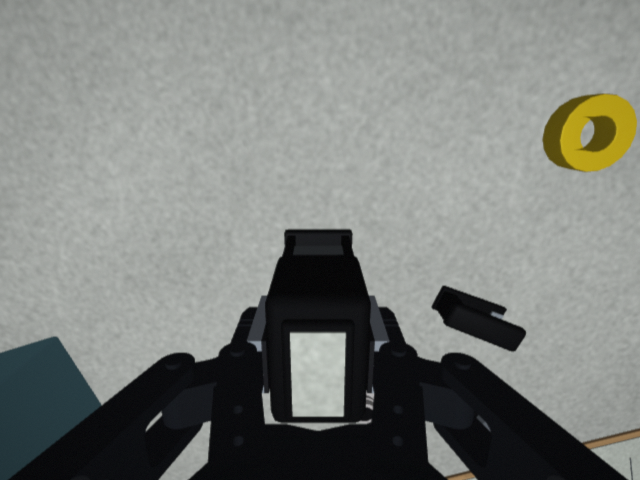

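The stamp is held upright and straight. I carry it to the oblong recess.

Call:
play_rows:
  motion:
    - [-0.2, 3, 0, 0, 0, 0, -0.5]
    - [-0.5, 7.5, 0, 0, 0, 0, -0.5]
    - [-0.7, 12, 0, 0, 0, 0, -0.5]
    - [-0.9, 16.5, 0, 0, 0, 0, -0.5]
    - [-1.2, 21, 0, 0, 0, 0, -0.5]

```text
clock: 21.8
position: [0.4882, 0.0252, 0.1379]
tool_rot: [-3.141, -0.001, 2.884]
force: [1.3, -0.0, 0.0]
grip_width: 0.0355
finger_force: 40.5
```

Call:
play_rows:
  motion:
    - [-0.3, 4.5, 0, 0, 0, 0, -0.5]
    - [-0.5, 9, 0, 0, 0, 0, -0.5]
    - [-0.7, 13.5, 0, 0, 0, 0, -0.5]
    - [-0.9, 16, 0, 0, 0, 0, -0.5]
    - [-1, 17, 0, 0, 0, 0, -0.5]

```text
clock: 22.3
position: [0.541, 0.1881, 0.1373]
tool_rot: [-3.141, -0.001, 2.888]
force: [-0.8, -0.2, -1.2]
grip_width: 0.0357
finger_force: 40.5
```

Call:
play_rows:
  motion:
    - [0, 0, 0, 0, 0, 0, -0.5]
    - [0, 0, 0, 0, 0, 0, -0.5]
    - [0, 0, 0, 0, 0, 0, -0.5]
    - [0, 0, 0, 0, 0, 0, -0.5]
    - [0, 0, 0, 0, 0, 0, -0.5]

```text
clock: 22.8
position: [0.5412, 0.1847, 0.1387]
tool_rot: [3.142, 0.0, 2.884]
force: [-0.2, -0.1, 0.2]
grip_width: 0.0355
finger_force: 40.5
```

```bash
python3 to.py .5405 .186 .0275
```

```text
pos [0.5412 0.1847 0.1387] rot [3.1416e+00 1.0000e-04 2.8838e+00] t 22.8 w 0.0355 q [-0.62  0.53  0.26  1.82 -0.18  0.82  1.04]
cm [ 0.11  0.11 11.12] turn [ 0.      0.0001 -0.0012]
```

Call:
play_rows:
  motion:
    - [0.1, 0.1, 2, 0, 0, 0, -0.5]
    - [0.1, 0.1, 5.5, 0, 0, 0, -0.5]
    - [0.1, 0.1, 8.3, 0, 0, 0, -0.5]
    - [0.1, 0.1, 9.8, 0, 0, 0, -0.5]
    - [0.1, 0.1, 10.3, 0, 0, 0, -0.5]

```text
clock: 23.3
position: [0.54, 0.1861, 0.0345]
tool_rot: [-3.14, -0.001, 2.884]
force: [0.2, 0.1, -0.6]
grip_width: 0.0357
finger_force: 40.5
```

Call:
play_rows:
  motion:
    - [0, 0, 0.4, 0, 0, 0, -0.5]
    - [0, 0, 0.7, 0, 0, 0, -0.5]
    - [0, 0, 0.9, 0, 0, 0, -0.5]
    - [0, 0, 0.9, 0, 0, 0, -0.5]
    - [0, 0, 0.9, 0, 0, 0, -0.5]

```text
clock: 23.8
position: [0.5411, 0.1869, 0.0274]
tool_rot: [3.141, 0.001, 2.885]
force: [-0.5, 0.7, 7.3]
grip_width: 0.0355
finger_force: 41.5
```

Call:
play_rows:
  motion:
    - [0, 0, 0, 0, 0, 0, 0]
    - [0, 0, 0, 0, 0, 0, 0.3]
    - [0, 0, 0, 0, 0, 0, 0.5]
    - [0, 0, 0, 0, 0, 0, 0.5]
    - [0, 0, 0, 0, 0, 0, 0.5]

```text
clock: 24.3
position: [0.5405, 0.1866, 0.0265]
tool_rot: [-3.141, -0.0, 2.885]
force: [0.1, 0.3, 0.5]
grip_width: 0.0643
finger_force: 0.0
```

Call:
play_rows:
  motion:
    - [0, 0, -1, 0, 0, 0, 0.5]
    - [0, 0, -4, 0, 0, 0, 0.5]
    - [0, 0, -8, 0, 0, 0, 0.5]
    - [0, 0, -12, 0, 0, 0, 1]
    - [0, 0, -13, 0, 0, 0, 1]

```text
clock: 24.8
position: [0.5422, 0.187, 0.1613]
tool_rot: [3.138, 0.004, 2.884]
force: [-0.0, 0.6, -0.3]
grip_width: 0.0849
finger_force: 0.0
```

```bash
python3 to.py .6676 -.1758 .155
python3 - <<'E'
from h import *
c=viewer.camera_info('wrist');p,d=viewer.grab_frame('wrist');cv2.imwrite('pics/w11.png',p[:,:,::-1])
P=cloud(c,d)
q=P[(abs(P[...,2]-.095)<.007)&(np.hypot(P[...,0]-.5405,P[...,1]-.186)<.05)];print(len(q),cv2.minAreaRect((q[:,:2]*1000).astype(np.float32)),np.median(q[:,2]))
E
```

```text
pos [0.5422 0.187  0.1613] rot [3.1379 0.0043 2.8843] t 24.8 w 0.0849 q [-0.63  0.5   0.27  1.8  -0.17  0.86  1.04]
cm [-21.36 -31.9    0.6 ] turn [ 0.0037  0.0043 -0.0007]
3581 ((540.0543212890625, 188.00656127929688), (35.9846305847168, 52.93065643310547), 75.4876708984375) 0.09608796327019477
```

View pics/w11.png

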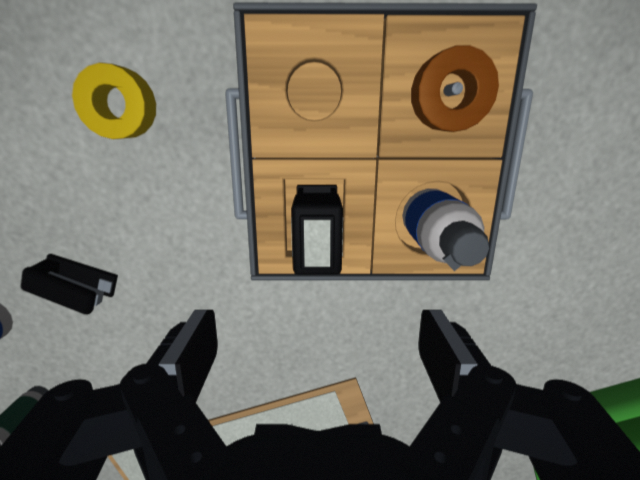

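The stamp sits in the oblong recess at (317,230), top at 0.096 and centred (0.540, 0.188), so it is seated; the small recess is free at (314,89). Last is the glue stick.

Call:
play_rows:
  motion:
    - [-2, -3, 0, 0, 0, 0, 1]
    - [-4.5, -6.7, 0, 0, 0, 0, 1]
    - [-7, -10.4, 0, 0, 0, 0, 1]
    - [-9.5, -14.1, 0, 0, 0, 0, 1]
    - [-12, -17.8, 0, 0, 0, 0, 1]

```text
clock: 25.35
position: [0.6113, -0.0177, 0.156]
tool_rot: [-3.141, -0.001, 2.885]
force: [0.2, 0.6, -0.1]
grip_width: 0.0853
finger_force: 0.0
```

Call:
play_rows:
  motion:
    - [-2.5, -3.7, 0, 0, 0, 0, 1]
    - [-5, -7.4, 0, 0, 0, 0, 1]
    - [-7.5, -11, 0, 0, 0, 0, 1]
    - [-9, -13.2, 0, 0, 0, 0, 1]
    - [-9.5, -14, 0, 0, 0, 0, 1]

```text
clock: 25.85
position: [0.6672, -0.1791, 0.1555]
tool_rot: [-3.14, -0.001, 2.881]
force: [-0.6, 0.3, -0.7]
grip_width: 0.0856
finger_force: 0.0
```

Call:
play_rows:
  motion:
    - [0, 0, 0, 0, 0, 0, 1]
    - [0, 0, 0, 0, 0, 0, 1]
    - [0, 0, 0, 0, 0, 0, 1]
    - [0, 0, 0, 0, 0, 0, 1]
    - [0, 0, 0, 0, 0, 0, 1]

```text
clock: 26.35
position: [0.6678, -0.1747, 0.1568]
tool_rot: [3.141, 0.0, 2.886]
force: [-0.1, -1.3, 0.2]
grip_width: 0.0856
finger_force: 0.0
```

```bash
python3 - <<'E'
from h import *
c=viewer.camera_info('wrist');p,d=viewer.grab_frame('wrist');cv2.imwrite('pics/w12.png',p[:,:,::-1])
P=cloud(c,d)
q=P[(abs(P[...,2]-.096)<.006)&(np.hypot(P[...,0]-.6676,P[...,1]+.1758)<.035)];print(len(q),(q.min(0)+q.max(0))/2,np.ptp(q,axis=0),np.median(q[:,2]))
q=P[(P[...,2]>.03)&(P[...,2]<.15)&(np.hypot(P[...,0]-.6676,P[...,1]+.1758)<.09)&(np.hypot(P[...,0]-.6676,P[...,1]+.1758)>.025)];print('near',len(q),q.min(0) if len(q) else '',q.max(0) if len(q) else '')
E
python3 to.py .6676 -.1758 .0135
```

```text
1278 [ 0.66823271 -0.17270352  0.09543935] [0.02729153 0.02739367 0.01069308] 0.098560186215634
near 696 [ 0.57766298 -0.1921226   0.03227628] [ 0.58913702 -0.15591617  0.07494891]
pos [ 0.6677 -0.1749  0.1568] rot [3.1414e+00 1.0000e-04 2.8855e+00] t 26.4 w 0.0854 q [ 0.    0.69  0.28  1.47 -0.21  1.01  1.65]
cm [-1.000e-02 -9.000e-02  1.433e+01] turn [0.0002 0.0001 0.0005]
```

Call:
play_rows:
  motion:
    - [0, 0.2, 3, 0, 0, 0, 1]
    - [0, 0.2, 7, 0, 0, 0, 1]
    - [0, 0.2, 11, 0, 0, 0, 1]
    - [0, 0.2, 13.6, 0, 0, 0, 1]
    - [0, 0.2, 14.3, 0, 0, 0, 1]

```text
clock: 26.9
position: [0.6665, -0.1729, 0.0106]
tool_rot: [-3.141, -0.004, 2.885]
force: [-1.1, -0.0, 0.3]
grip_width: 0.0853
finger_force: 0.0
```

Call:
play_rows:
  motion:
    - [0, 0, 0, 0, 0, 0, 1]
    - [0, 0, 0, 0, 0, 0, 0.4]
    - [0, 0, 0, 0, 0, 0, -0.3]
    - [0, 0, 0, 0, 0, 0, -0.7]
    - [0, 0, 0, 0, 0, 0, -0.7]

```text
clock: 27.4
position: [0.6686, -0.1737, 0.0144]
tool_rot: [3.141, 0.001, 2.885]
force: [0.3, 1.0, 0.8]
grip_width: 0.0284
finger_force: 0.4
```

Call:
play_rows:
  motion:
    - [0, 0, 0, 0, 0, 0, -0.7]
    - [0, 0, 0, 0, 0, 0, -0.7]
    - [0, 0, -1, 0, 0, 0, -0.7]
    - [0, 0, -4, 0, 0, 0, -0.7]
    - [0, 0, -8, 0, 0, 0, -0.7]

```text
clock: 27.9
position: [0.6671, -0.1734, 0.0937]
tool_rot: [-3.141, -0.003, 2.885]
force: [0.0, 0.6, 0.2]
grip_width: 0.0275
finger_force: 39.4
```

Call:
play_rows:
  motion:
    - [0, 0, -3, 0, 0, 0, -0.7]
    - [0, 0, -4.5, 0, 0, 0, -0.7]
    - [0, 0, -5, 0, 0, 0, -0.7]
    - [0, 0, -5, 0, 0, 0, -0.7]
    - [0, 0, -5, 0, 0, 0, -0.7]

```text
clock: 28.4
position: [0.6675, -0.1734, 0.1421]
tool_rot: [-3.141, -0.002, 2.885]
force: [0.3, 0.3, -1.2]
grip_width: 0.0271
finger_force: 39.4
```

```bash
python3 to.py .4415 .2125 .145
python3 - <<'E'
from h import *
c=viewer.camera_info('wrist');s=observe();p,d=viewer.grab_frame('wrist');P=cloud(c,d)
q=P[(P[...,2]>.15)&(np.hypot(*(P[...,:2]-s['position'][:2]).transpose(2,0,1))<.02)&(P[...,2]<s['position'][2]+.09)]
t=q[:,2].max();k=q[q[:,2]>t-.003];print(t,k.mean(0),len(k),s['position'])
E
```

```text
pos [ 0.6675 -0.1734  0.1421] rot [-3.1415e+00 -2.0000e-03  2.8848e+00] t 28.4 w 0.0271 q [ 0.    0.71  0.27  1.48 -0.21  0.99  1.65]
cm [31.66 31.58 -0.23] turn [-0.0001 -0.002  -0.0002]
0.23208986521796798 [ 0.65880954 -0.17036721  0.23071631] 8 [ 0.66751412 -0.17339374  0.14213011]
```

Call:
play_rows:
  motion:
    - [2.2, 2.2, 0, 0, 0, 0, -0.7]
    - [5.2, 5.2, 0, 0, 0, 0, -0.7]
    - [8.4, 8.4, 0, 0, 0, 0, -0.7]
    - [11.6, 11.6, 0, 0, 0, 0, -0.7]
    - [14.8, 14.8, 0, 0, 0, 0, -0.7]

```text
clock: 28.95
position: [0.561, 0.0084, 0.1426]
tool_rot: [-3.141, -0.001, 2.885]
force: [1.9, 0.9, -0.6]
grip_width: 0.0269
finger_force: 39.5
```

Call:
play_rows:
  motion:
    - [3.2, 3.2, 0, 0, 0, 0, -0.7]
    - [6.4, 6.4, 0, 0, 0, 0, -0.7]
    - [9.6, 9.6, 0, 0, 0, 0, -0.7]
    - [12.6, 12.6, 0, 0, 0, 0, -0.7]
    - [15, 15, 0, 0, 0, 0, -0.7]

```text
clock: 29.45
position: [0.4538, 0.1921, 0.1428]
tool_rot: [-3.141, -0.001, 2.886]
force: [0.7, -0.4, -0.9]
grip_width: 0.027
finger_force: 39.5
```

Call:
play_rows:
  motion:
    - [1, 1, 0, 0, 0, 0, -0.7]
    - [1.8, 1.8, 0, 0, 0, 0, -0.7]
    - [1.8, 1.8, 0, 0, 0, 0, -0.7]
    - [1.8, 1.8, 0, 0, 0, 0, -0.7]
    - [1.8, 1.8, 0, 0, 0, 0, -0.7]

```text
clock: 29.95
position: [0.4434, 0.2112, 0.1435]
tool_rot: [-3.141, 0.0, 2.883]
force: [0.5, 0.2, -0.9]
grip_width: 0.0267
finger_force: 39.5
```

```bash
python3 to.py .4415 .2125 .0265
```

```text
pos [0.4434 0.2112 0.1435] rot [-3.1411e+00  1.0000e-04  2.8831e+00] t 29.95 w 0.0267 q [-0.77  0.41  0.27  2.02 -0.16  0.73  0.9 ]
cm [ 0.21  0.09 11.7 ] turn [-0.0004  0.0001 -0.0019]
```

Call:
play_rows:
  motion:
    - [0.2, 0.1, 2, 0, 0, 0, -0.7]
    - [0.2, 0.1, 5.5, 0, 0, 0, -0.7]
    - [0.2, 0.1, 8.5, 0, 0, 0, -0.7]
    - [0.2, 0.1, 10.2, 0, 0, 0, -0.7]
    - [0.2, 0.1, 10.8, 0, 0, 0, -0.7]

```text
clock: 30.45
position: [0.4408, 0.2124, 0.034]
tool_rot: [-3.14, -0.001, 2.883]
force: [0.1, -0.1, -0.8]
grip_width: 0.0274
finger_force: 39.5
```

Call:
play_rows:
  motion:
    - [0, 0, 0.4, 0, 0, 0, -0.7]
    - [0, 0, 0.7, 0, 0, 0, -0.7]
    - [0, 0, 0.9, 0, 0, 0, -0.7]
    - [0, 0, 0.9, 0, 0, 0, -0.7]
    - [0, 0, 0.9, 0, 0, 0, -0.7]

```text
clock: 30.95
position: [0.4417, 0.2139, 0.0274]
tool_rot: [3.141, 0.001, 2.885]
force: [-0.4, -0.9, 4.9]
grip_width: 0.0272
finger_force: 39.7
```

Call:
play_rows:
  motion:
    - [0, 0, 0, 0, 0, 0, -0.2]
    - [0, 0, 0, 0, 0, 0, 0.2]
    - [0, 0, 0, 0, 0, 0, 0.4]
    - [0, 0, 0, 0, 0, 0, 0.4]
    - [0, 0, 0, 0, 0, 0, 0.4]

```text
clock: 31.45
position: [0.4411, 0.2137, 0.0266]
tool_rot: [-3.142, -0.0, 2.885]
force: [-0.4, 0.6, -0.3]
grip_width: 0.0596
finger_force: 0.0
```

Call:
play_rows:
  motion:
    - [0, 0, -1, 0, 0, 0, 0.4]
    - [0, 0, -4, 0, 0, 0, 0.4]
    - [0, 0, -8, 0, 0, 0, 0.4]
    - [0, 0, -12, 0, 0, 0, 1]
    - [0, 0, -15, 0, 0, 0, 1]

```text
clock: 31.95
position: [0.4414, 0.2137, 0.1796]
tool_rot: [3.14, 0.001, 2.884]
force: [0.3, -0.0, -0.3]
grip_width: 0.0847
finger_force: 0.0
```

Call:
play_rows:
  motion:
    - [0, 0, -2, 0, 0, 0, 1]
    - [0, 0, -3, 0, 0, 0, 1]
    - [0, 0, -3, 0, 0, 0, 1]
    - [0, 0, -3, 0, 0, 0, 1]
    - [0, 0, -3, 0, 0, 0, 1]

```text
clock: 32.45
position: [0.4406, 0.2134, 0.2055]
tool_rot: [-3.14, -0.001, 2.885]
force: [-0.7, 0.0, -0.5]
grip_width: 0.0855
finger_force: 0.0
```

Run:
```python
from h import *
c=viewer.camera_info('wrist');p,d=viewer.grab_frame('wrist');P=cloud(c,d)
for k,z,x,y in(('glue',.111,.4415,.2125),('tape',.055,.468,.3115),('stamp',.096,.5405,.187),('flask',.109,.567,.284)):
    q=P[(abs(P[...,2]-z)<.007)&(np.hypot(P[...,0]-x,P[...,1]-y)<.04)]
    if len(q): print(k,len(q),(q.min(0)+q.max(0))/2,np.ptp(q,axis=0),np.median(q[:,2]))
p,d=viewer.grab_frame('scene');cv2.imwrite('pics/s2.png',p[:,:,::-1]);P=cloud(viewer.camera_info('scene'),d)
for k,z,x,y in(('spent',.084,.564,-.1757),('core',.024,.559,-.322)):
    q=P[(abs(P[...,2]-z)<.006)&(np.hypot(P[...,0]-x,P[...,1]-y)<.045)];print(k,len(q),(q.min(0)+q.max(0))/2)
print(observe()['clock'],observe()['position'])
```

```text
glue 974 [0.44154157 0.2148366  0.1089867 ] [0.02734057 0.02721757 0.00991616] 0.11148789358431918
tape 2546 [0.46798449 0.3112782  0.05290054] [0.05722285 0.05735686 0.00977893] 0.05500836013315851
stamp 1970 [0.53987413 0.18789016 0.09450201] [0.05801033 0.04555983 0.01097384] 0.09540672203969186
flask 65 [0.56799772 0.27201124 0.10462586] [0.02109586 0.00700592 0.00524305] 0.10561048778977411
spent 118 [ 0.56612107 -0.17557446  0.08340829]
core 215 [ 0.56059261 -0.32186754  0.0232765 ]
32.55 [0.44080685 0.21345631 0.20572618]
```

View pics/s2.png

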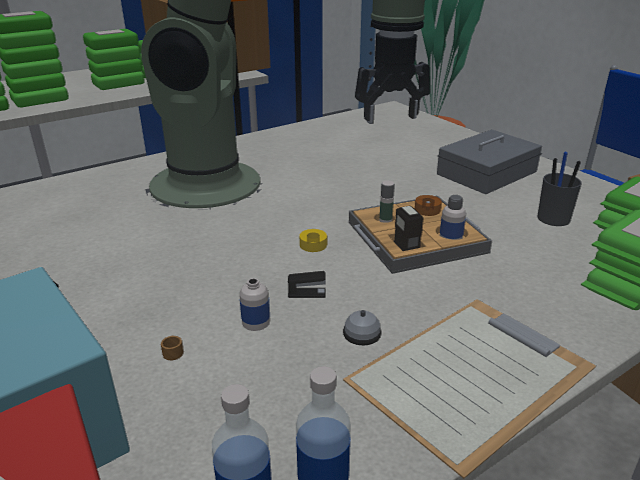

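All four items are seated in the caddy: glue (387,200), tape (428,205), stamp (408,228) and flask (453,217). The bare-neck flask (255,303) and the core (172,347) have not moved, and the arm is clear.

```bash
python3 -c "
from workcell import bot
print(bot.job_done())"
```

```text
the job is handed in; nothing more can be done
None
```

I handed the job in at about 32.6 s; the flask, glue stick, stamp and tape roll all measured seated and centred in their blocks, the capless flask and bare core stand where they were, and no verdict came back.

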